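# Move the chopping boards to the new rack in the same order

### The job

The old wire rack is going out with the rest of the old kitchen. Move its four wooden chopping boards to the new beech rack, one in each slot, standing upright, pushed fully down and centred across the rack, in the same order from front to back as they stand in now, so that everyone still finds each board at its usual place. Do not let a board fall over.

Things in the scene. Friction and masses are not known exactly. Their poses are not given: they have to be found in the camera images.
- board_groove: The largest board: medium-brown wood, rectangle 236 mm long and 130 mm high with a dark groove running round one face; 0.3 kg, 14 mm thick, standing upright on its long edge. Origin: middle of the lower edge; z up, x through the thickness, y along the length. Its middle part, above the origin, is solid up to the top edge, 130 mm above the origin.
- board_paddle: The paddle board: medium-brown wood, blade 150 mm long and 126 mm high with a 34 mm high handle at half height, reaching to y = +143 mm; 0.22 kg, 14 mm thick, standing upright on its long edge. Origin: middle of the lower edge of the blade; z up, x through the thickness, y along the length. Its middle part, above the origin, is solid up to the top edge, 126 mm above the origin.
- board_bar: The board with a slot-shaped finger hole through one end (at y = -68 mm): medium-brown wood, square-cornered rectangle 182 mm long and 118 mm high; 0.2 kg, 14 mm thick, standing upright on its long edge. Origin: middle of the lower edge; z up, x through the thickness, y along the length. Its middle part, above the origin, is solid up to the top edge, 118 mm above the origin.
- board_round: The smallest board, its two top corners broadly rounded (45 mm radius): medium-brown wood, 140 mm long and 114 mm high; 0.15 kg, 14 mm thick, standing upright on its long edge. Origin: middle of the lower edge; z up, x through the thickness, y along the length. Its middle part, above the origin, is solid up to the top edge, 114 mm above the origin.
- old_rack: The old rack: low chromed wire frame, 250 x 88 mm, with a row of four grey plastic saddles along its x. Fixed. Origin: centre of its underside on the worktop; x runs from its front (nearest the robot) to its back, turned up to 0.2 rad from straight ahead; z up.
- new_rack: New rack, fixed: two light beech combs 262 mm long (x), 80 high, 102 apart over all (y). Origin: centre of underside, on the worktop; x from front (robot side) to back, within 0.2 rad of straight ahead. Four equal empty slots across it at x = -84, -28, 28, 84 mm: floor 20 mm above origin, 18 wide up to 60 mm, flaring to 38 at 80 mm. A board stands in a slot lengthwise along y.
- place_groove: Grey plastic saddle of the old rack in which the largest board stands at the start (four alike, fixed). Origin: middle of its slot floor, 20 mm above the worktop; x, y, z as the old rack's. Slot 18 mm wide up to 40 mm above its floor, flaring to about 38 mm at 60 mm; 102 mm wide in y.
- place_paddle: Grey plastic saddle of the old rack in which the paddle board stands at the start (four alike, fixed). Origin: middle of its slot floor, 20 mm above the worktop; x, y, z as the old rack's. Slot 18 mm wide up to 40 mm above its floor, flaring to about 38 mm at 60 mm; 102 mm wide in y.
- place_bar: Grey plastic saddle of the old rack in which the finger-hole board stands at the start (four alike, fixed). Origin: middle of its slot floor, 20 mm above the worktop; x, y, z as the old rack's. Slot 18 mm wide up to 40 mm above its floor, flaring to about 38 mm at 60 mm; 102 mm wide in y.
- place_round: Grey plastic saddle of the old rack in which the smallest board stands at the start (four alike, fixed). Origin: middle of its slot floor, 20 mm above the worktop; x, y, z as the old rack's. Slot 18 mm wide up to 40 mm above its floor, flaring to about 38 mm at 60 mm; 102 mm wide in y.

How it is judged (in metres and radians):
At the end, for the whole second after the job is handed in: Each board in its own new-rack slot: lower edge within 8 mm of floor height, 12 mm of slot middle, 25 mm of the rack's middle line, upright and along the slot within 0.2 rad, at rest; front-to-back order as that of their starting places in the old rack ((x of board_groove in the frame of new_rack between -0.096 and -0.072 m or x of board_groove in the frame of new_rack between -0.04 and -0.016 m or x of board_groove in the frame of new_rack between 0.016 and 0.04 m or x of board_groove in the frame of new_rack between 0.072 and 0.096 m) and y of board_groove in the frame of new_rack between -0.025 and 0.025 m and z of board_groove in the frame of new_rack between 0.012 and 0.028 m and angle between each of board_groove, board_paddle, board_bar, board_round's own z axis and vertical below 0.2 rad and angle between the x axis of each of board_groove, board_paddle, board_bar, board_round and the x axis of new_rack, either way round below 0.2 rad and linear speed of each of board_groove, board_paddle, board_bar, board_round below 0.02 m/s and angular speed of each of board_groove, board_paddle, board_bar, board_round below 0.5 rad/s and (x of board_paddle in the frame of new_rack between -0.096 and -0.072 m or x of board_paddle in the frame of new_rack between -0.04 and -0.016 m or x of board_paddle in the frame of new_rack between 0.016 and 0.04 m or x of board_paddle in the frame of new_rack between 0.072 and 0.096 m) and y of board_paddle in the frame of new_rack between -0.025 and 0.025 m and z of board_paddle in the frame of new_rack between 0.012 and 0.028 m and (x of board_bar in the frame of new_rack between -0.096 and -0.072 m or x of board_bar in the frame of new_rack between -0.04 and -0.016 m or x of board_bar in the frame of new_rack between 0.016 and 0.04 m or x of board_bar in the frame of new_rack between 0.072 and 0.096 m) and y of board_bar in the frame of new_rack between -0.025 and 0.025 m and z of board_bar in the frame of new_rack between 0.012 and 0.028 m and (x of board_round in the frame of new_rack between -0.096 and -0.072 m or x of board_round in the frame of new_rack between -0.04 and -0.016 m or x of board_round in the frame of new_rack between 0.016 and 0.04 m or x of board_round in the frame of new_rack between 0.072 and 0.096 m) and y of board_round in the frame of new_rack between -0.025 and 0.025 m and z of board_round in the frame of new_rack between 0.012 and 0.028 m and ((x of place_paddle in the frame of place_groove below 0 m and x of board_paddle in the frame of board_groove below 0 m) or (x of place_paddle in the frame of place_groove above 0 m and x of board_paddle in the frame of board_groove above 0 m)) and ((x of place_bar in the frame of place_groove below 0 m and x of board_bar in the frame of board_groove below 0 m) or (x of place_bar in the frame of place_groove above 0 m and x of board_bar in the frame of board_groove above 0 m)) and ((x of place_bar in the frame of place_paddle below 0 m and x of board_bar in the frame of board_paddle below 0 m) or (x of place_bar in the frame of place_paddle above 0 m and x of board_bar in the frame of board_paddle above 0 m)) and ((x of place_round in the frame of place_groove below 0 m and x of board_round in the frame of board_groove below 0 m) or (x of place_round in the frame of place_groove above 0 m and x of board_round in the frame of board_groove above 0 m)) and ((x of place_round in the frame of place_paddle below 0 m and x of board_round in the frame of board_paddle below 0 m) or (x of place_round in the frame of place_paddle above 0 m and x of board_round in the frame of board_paddle above 0 m)) and ((x of place_round in the frame of place_bar below 0 m and x of board_round in the frame of board_bar below 0 m) or (x of place_round in the frame of place_bar above 0 m and x of board_round in the frame of board_bar above 0 m))); the robot touches nothing.
It fails at once if a board has fallen over (leans more than 0.7 rad) (angle between any of board_groove, board_paddle, board_bar, board_round's own z axis and vertical above 0.7 rad).
It also fails if it takes over 120 s, if anything falls off the work surface, if the arm or the gripper's body presses on something with over 40 N, if the wrist force passes 120 N, or if a joint passes its speed limit or range.

### The arm

A 6-joint arm with a two-finger parallel gripper is mounted at the origin on a cart in front of the work surface, level with it; the furniture and walls round the work are solid. World frame = base frame: x ahead of the robot, y to its left, z up, the work surface at z = 0. Lengths are in m, angles in degrees, forces in N, time in s.
With the tool pointing down it reaches from about 0.4 to 0.825 m from the base axis. Payload 7 kg.
Tool frame: the origin (TCP) lies midway between the tips of the shut fingers; the grasp point (between the pads) lies 19 mm behind it; z points along the fingers, y is the line along which they close (so a half turn about z gives the same grasp; the last joint's range is limited). The gripper opens to 88 mm and grips with 3 to 60 N. Pads are 19 mm wide; open, the fingers measure 130 mm over their backs; the gripper's body (78 mm by 193 mm) begins 47 mm behind the grasp point.
Start: joints at [-48.81, 20.546, 0.682, 0, -70.136, -16.507], TCP at [0.282, -0.613, 0.227] pointing down, gripper open.
Joint ranges: [-176.03, 176.03], [-82.01, 121.73], [-58.28, 71.71], [-173.87, 95.51], [-174.79, -0.11], [-173.66, 173.66]. Speed limits (degrees/s): [136.94, 136.94, 172.46, 180, 180, 180].

### API

Orientations are given as [roll, pitch, yaw] about the fixed x, y, z axes, in that order (R = Rz(yaw) Ry(pitch) Rx(roll)).
In Python, from plant import ctrl gives the robot as it stands. The module is installed in compiled form; this text tells all that it offers.
- The arm moves only by the tool play_rows, never from a script. Its argument "commands" is a list that holds one entry, the list of rows, each a list of 7 numbers: the turn, a rotation vector about the tool's x, y, z in rad, then the shift along the tool's x, y, z in cm, then the finger opening in cm, from 0 to 8.76. In form: [[[ax, ay, az, x, y, z, grip], ...]]. A call has 1 to 8 rows; each row is the pose to reach, as a shift and turn from the pose commanded when the call began, along the tool's axes at that moment; what a row does not reach only later rows make up. A row lasts 1/12 s, in which the tool goes at most 41.7 mm and 7.16 degrees, less where a joint would pass 70% of its speed; a pose out of reach is approached as far as the arm can. A call with a gripper value outside its range is refused whole. The fingers move at their own pace and stop on an object; the grip force is fixed at half the most. Time passes only in rows, so rows that repeat a pose let the fingers close. It gives the time, the measured TCP pose, the force, the opening and the grip force at its end, in the units of the state.
- ctrl.get_obs(): the state, without advancing time (a new reading comes with each control period).
- ctrl.snapshot(name): name is "side" or "top"; returns a dict with "color" (480x640x3 uint8, red, green, blue), "camera_matrix" (3x3 intrinsics, pixels), "origin" and "rotation" of the camera in the world. Camera axes: x right, y down, z forward; pixel columns grow to the right and rows downward; lengths in m; the calibration is good to about 2 mm. A picture is of the moment at which its call begins. There is no depth.
- ctrl.close_job(): hands the job in; it is judged then, once.
Trained networks look in a picture, given as the dict that the camera call returned (one of the last four; its "shot" number tells which), for a name from the list of things; names that differ only in an ending like _2 or _b are one class to them, and where a whole thing is asked for, a point or a joint stands for the part that bears it (a point fixed in the world has none). Each returns a list of dicts, best first, with "conf" (0 to 1); they miss things now and then, are a little off and sometimes report something else, mostly with a low value. They report only what shows in the picture. A call takes as long as a camera call.
- ctrl.find_in(picture, name): "bbox" ([left, top, width, height] in pixels, round what is visible of it).
The state is a dict: "clock": time; "joint_pos": joint angles; "qvel": joint speeds; "tau": joint torques, N m; "tool_pos": TCP position; "orientation": TCP orientation; "force": force on the tool from outside, world axes, zero at the start; "moment": the same for the moment, N m; "opening": finger opening in m; "gripper_force": force on a finger pad.
Only numpy, scipy, OpenCV 4.12 (cv2) and the standard library are available. Lean on these libraries where they do the work, as an engineer would, in place of code of your own. Each camera call takes 0.05 s, during which the arm holds its last target. There are 200 camera calls.

## Working session

There is one attempt and no reset: what is moved stays moved. The work goes in short steps, Python scripts to look and compute and a tool call to move; the robot and the scene stay as the last step left them, time stands still between calls to the robot, and variables do not carry over. Pictures are saved under pics/ and viewed, at most 14 in all, crops included, and the job is handed in when it is done.

Besides the shell and the picture viewer there is one more tool, called after "Request:" as name(argument=value, ...), one argument or row to a line, values as JSON. play_rows: Moves the arm, as the interface text tells. Its arguments: {"type":"object","properties":{"commands":{"type":"array","items":{"type":"array","items":{"type":"array","items":{"type":"number"}}}}},"required":["commands"]}

```bash
mkdir -p pics
cat > h.py <<'E'
import numpy as np, cv2
from plant import ctrl
N=["board_groove","board_paddle","board_bar","board_round","old_rack","new_rack"]
def px(s,P):
    P=np.atleast_2d(P); c=(P-np.array(s["origin"]))@np.array(s["rotation"]); q=c@np.array(s["camera_matrix"]).T
    return q[:,:2]/q[:,2:]
def ray(s,u,v):
    d=np.linalg.inv(np.array(s["camera_matrix"]))@[u,v,1]; return np.array(s["rotation"])@d
def atz(s,u,v,z):
    d=ray(s,u,v); o=np.array(s["origin"]); return o+d*(z-o[2])/d[2]
def save(s,n): cv2.imwrite(f"pics/{n}.png",s["color"][:,:,::-1])
E
python3 - <<'E'
from h import *
np.set_printoptions(precision=3,suppress=True)
o=ctrl.get_obs(); print(o["tool_pos"],o["orientation"],o["clock"])
for n in("side","top"):
    s=ctrl.snapshot(n); save(s,n+"0"); print(n,s["origin"],s["rotation"],s["camera_matrix"])
    for k in N: print(k,[(np.round(d["bbox"]),round(d["conf"],2)) for d in ctrl.find_in(s,k)[:3]])
E
```

```text
[ 0.282 -0.613  0.226] [ 179.908   -0.008 -155.325] 0.0
side [0.569 0.761 0.572] [-121.956   -1.096  178.316] [[622.016   0.    325.875]
 [  0.    622.016 241.147]
 [  0.      0.      1.   ]]
board_groove [(array([292., 118.,  23., 114.]), 0.97)]
board_paddle [(array([327., 130.,  16.,  93.]), 0.56)]
board_bar [(array([263., 127.,  25., 101.]), 0.85)]
board_round [(array([359., 144.,  14.,  83.]), 0.6), (array([263., 128.,  22., 101.]), 0.29)]
old_rack [(array([247., 183., 144.,  50.]), 0.98), (array([357., 142.,  16.,  84.]), 0.56)]
new_rack [(array([246., 274., 206., 106.]), 0.89)]
top [ 0.379 -0.076  0.881] [-169.106    0.582  -91.23 ] [[447.97    0.    318.129]
 [  0.    447.97  245.766]
 [  0.      0.      1.   ]]
board_groove [(array([352., 208., 142.,  30.]), 0.63), (array([369., 180., 115.,  33.]), 0.51)]
board_paddle [(array([344., 239., 125.,  24.]), 0.55)]
board_bar [(array([373., 181., 111.,  34.]), 0.62)]
board_round [(array([379., 276.,  77.,  17.]), 0.62), (array([387., 273.,  46.,  38.]), 0.46)]
old_rack [(array([385., 271.,  48.,  42.]), 0.7)]
new_rack [(array([186., 191.,  72., 143.]), 0.69)]
```

```bash
cat >> h.py <<'E'
from scipy.spatial.transform import Rotation as Ro
_sn=ctrl.snapshot
def snap(n):
    s=_sn(n); s=dict(s); s["raw"]=s["rotation"]; s["rotation"]=Ro.from_euler("xyz",s["rotation"],degrees=True).as_matrix(); return s
E
python3 - <<'E'
import cv2
for n,(a,b,c,d) in {"side0":(200,80,280,320),"top0":(150,150,360,210)}.items():
    i=cv2.imread(f"pics/{n}.png")[b:b+d,a:a+c]; f=2 if n=="top0" else 1.85
    cv2.imwrite(f"pics/{n}c.png",cv2.resize(i,None,fx=f,fy=f,interpolation=cv2.INTER_CUBIC))
E
```

```text
(no output)
```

View pics/side0.png

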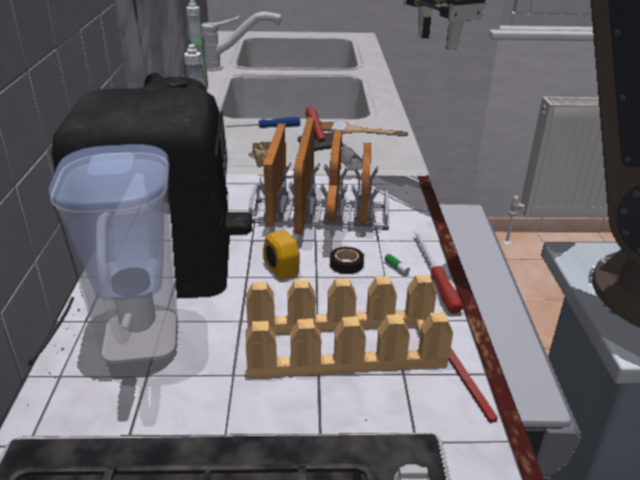

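View pics/top0c.png

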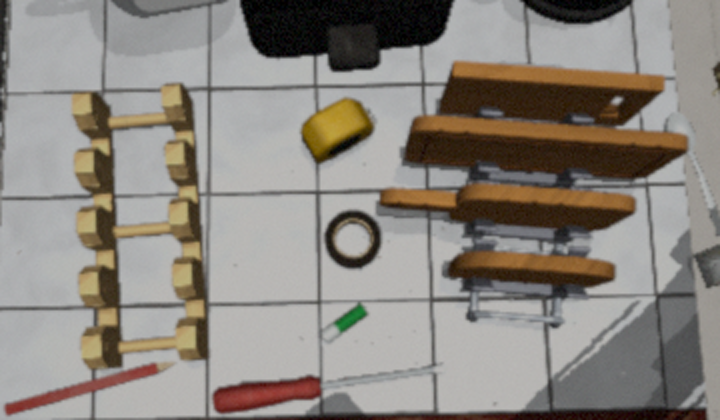

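Run:
```python
import cv2,numpy as np
t=cv2.imread("pics/top0.png"); s=cv2.imread("pics/side0.png")
a=cv2.resize(t[185:340,180:260],None,fx=3.8,fy=3.8,interpolation=cv2.INTER_CUBIC)
b=cv2.resize(s[270:380,240:460],None,fx=2.2,fy=2.2,interpolation=cv2.INTER_CUBIC)
c=cv2.resize(s[110:240,240:400],None,fx=2.6,fy=2.6,interpolation=cv2.INTER_CUBIC)
o=np.zeros((600,800,3),np.uint8); o[:a.shape[0],:a.shape[1]]=a; o[:b.shape[0],310:310+b.shape[1]]=b; o[250:250+c.shape[0],310:310+c.shape[1]]=c
cv2.imwrite("pics/m1.png",o); print(a.shape,b.shape,c.shape)
d=cv2.resize(t[175:320,335:500],None,fx=4,fy=4,interpolation=cv2.INTER_CUBIC); cv2.imwrite("pics/m2.png",d)
```

```text
(589, 304, 3) (242, 484, 3) (338, 416, 3)
```

View pics/m1.png

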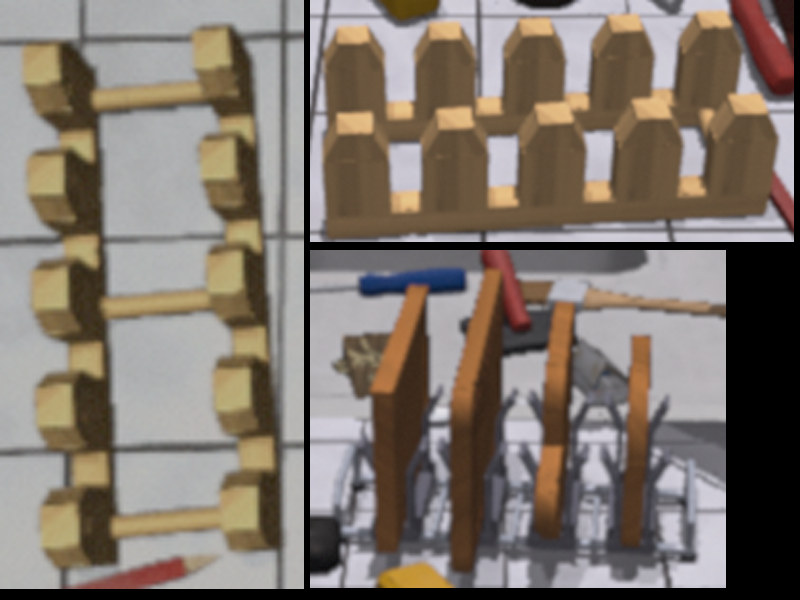

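View pics/m2.png

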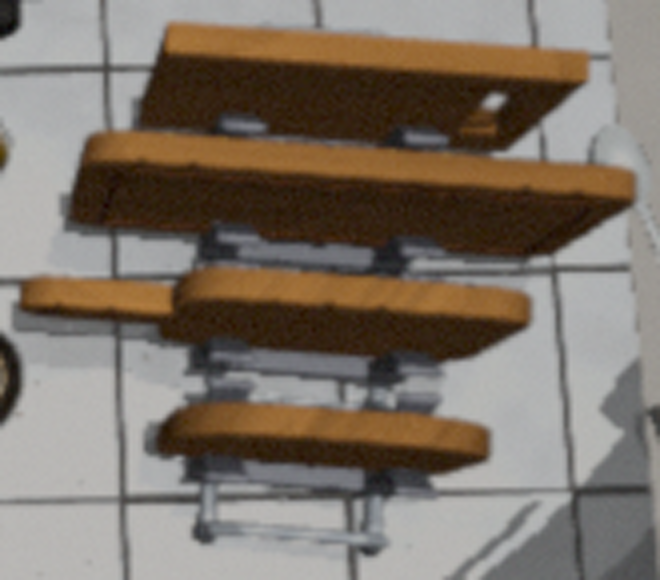

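```bash
cat > fit.py <<'E'
from h import *
from scipy.optimize import minimize
from scipy.spatial import ConvexHull
np.set_printoptions(precision=4,suppress=True)
def rz(a): c,s=np.cos(a),np.sin(a); return np.array([[c,-s,0],[s,c,0],[0,0,1]])
def fill(m,s,P,col=1):
    q=cv2.convexHull((px(s,P)*16).round().astype(np.int32)); cv2.fillConvexPoly(m,q,col,cv2.LINE_8,4)
def box(x0,x1,y0,y1,z0,z1): return np.array([[x,y,z] for x in(x0,x1) for y in(y0,y1) for z in(z0,z1)])
def rackparts(t):
    L=[]
    for y0,y1 in((.051-t,.051),(-.051,-.051+t)):
        L.append(box(-.131,.131,y0,y1,0,.02))
        for x in(-.112,-.056,0,.056,.112):
            L.append(np.vstack([box(x-.019,x+.019,y0,y1,.02,.06),box(x-.009,x+.009,y0,y1,.06,.08)]))
    return L
def overlay(img,s,parts,T):
    for P in parts:
        q=cv2.convexHull((px(s,T(P))*16).round().astype(np.int32)); cv2.polylines(img,[q],True,(0,255,0),1,cv2.LINE_8,4)
if __name__=="__main__":
    S={n:snap(n) for n in("side","top")}
    M={}
    for n,s in S.items():
        hsv=cv2.cvtColor(s["color"],cv2.COLOR_RGB2HSV); m=((hsv[...,0]>10)&(hsv[...,0]<28)&(hsv[...,1]>70)&(hsv[...,2]>25)).astype(np.uint8)
        r=np.zeros_like(m); 
        if n=="side": r[272:378,243:455]=1
        else: r[188:335,183:262]=1
        M[n]=m*r
    def cost(p):
        R=rz(p[2]); c=0
        for n,s in S.items():
            m=np.zeros((480,640),np.uint8)
            for P in rackparts(p[3]): fill(m,s,P@R.T+[p[0],p[1],0])
            c+=1-(m&M[n]).sum()/((m|M[n]).sum())
        return c
    s=S["top"]; a=atz(s,203,211,0.06); b=atz(s,242,320,.06); print(a,b)
    c=(a+b)/2; best=None
    for y in(-.1,0,.1):
        r=minimize(cost,[c[0],c[1],y,.018],method="Nelder-Mead",options=dict(initial_simplex=np.array([[c[0],c[1],y,.018],[c[0]+.02,c[1],y,.018],[c[0],c[1]+.02,y,.018],[c[0],c[1],y+.08,.018],[c[0],c[1],y,.025]])))
        if best is None or r.fun<best.fun: best=r
    p=best.x; print("rack",p,np.degrees(p[2]),best.fun)
    # boards: top-edge ends picked in top view at known heights -> check by side view overlay
    pk={"bar":([(165,38),(586,68)],.118+.02),"groove":([(88,146),(634,184)],.13+.02),"paddle":([(178,282),(530,305)],.126+.02),"round":([(160,430),(490,440)],.114+.02)}
    for k,(l,z) in pk.items():
        A=[atz(s,335+u/4,175+v/4,z) for u,v in l]; d=A[0]-A[1]
        print(k,(A[0]+A[1])/2,"len",np.linalg.norm(d),"yaw",np.degrees(np.arctan2(-d[0],d[1])))
    # obstacles
    q=S["side"]
    for u,v in((140,360),(175,350),(215,290)): print("side floor",u,v,atz(q,u,v,0))
    ov={n:S[n]["color"][:,:,::-1].copy() for n in S}
    for n in S: overlay(ov[n],S[n],rackparts(p[3]),lambda P:P@rz(p[2]).T+[p[0],p[1],0])
    a=cv2.resize(ov["top"][185:340,180:260],None,fx=3.8,fy=3.8); b=cv2.resize(ov["side"][270:380,240:460],None,fx=2.2,fy=2.2)
    c=cv2.resize(np.hstack([M["side"][270:380,240:460]*255]),None,fx=2.2,fy=2.2)
    o=np.zeros((600,800,3),np.uint8); o[:a.shape[0],:a.shape[1]]=a; o[:b.shape[0],310:310+b.shape[1]]=b; o[250:250+c.shape[0],310:310+c.shape[1]]=c[...,None]
    cv2.imwrite("pics/fit.png",o)
E
python3 fit.py
```

```text
[0.6096 0.1459 0.06  ] [0.4035 0.0695 0.06  ]
rack [0.5138 0.116  0.0674 0.0151] 3.860880831511035 0.3162956178058054
bar [ 0.6189 -0.265   0.138 ] len 0.1812627601263381 yaw -5.701567102492583
groove [ 0.5661 -0.2523  0.15  ] len 0.2285166815694062 yaw -5.510980834767203
paddle [ 0.5121 -0.247   0.146 ] len 0.1460851835750833 yaw -5.161076330550992
round [ 0.4546 -0.2338  0.134 ] len 0.13714262069854224 yaw -3.036916356822995
side floor 140 360 [0.7857 0.1407 0.    ]
side floor 175 350 [0.7432 0.1216 0.    ]
side floor 215 290 [ 0.706  -0.0139  0.    ]
```

View pics/fit.png

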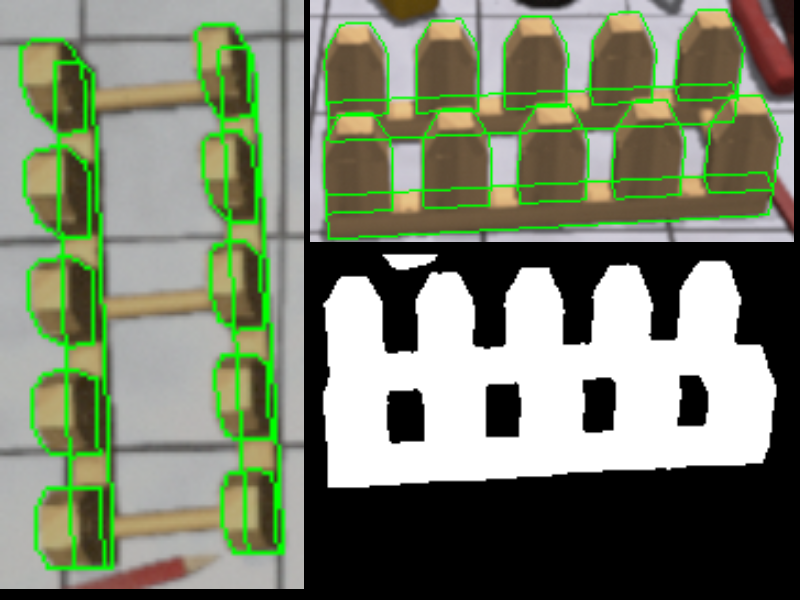

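```bash
cat > b.py <<'E'
from fit import *
S={n:snap(n) for n in("side","top")}
def tri(a,b):
    A=[];r=[]
    for n,uv in(("top",a),("side",b)):
        s=S[n]; d=ray(s,*uv); d/=np.linalg.norm(d); Pm=np.eye(3)-np.outer(d,d); A.append(Pm); r.append(Pm@np.array(s["origin"]))
    X=np.linalg.solve(sum(A),sum(r)); return X,[np.linalg.norm(A[i]@X-r[i]) for i in(0,1)]
T=lambda u,v:(335+u/4,175+v/4); C=lambda u,v:(240+(u-310)/2.6,110+(v-250)/2.6)
print("bar near corner",tri(T(165,38),C(383,390)))
print("groove",tri(T(88,146),C(464,395)))
print("round top mid",tri(T(325,418),C(640,338)))
print("nose",tri((327,184),(251,222)))
for z in(.1,.2,.3): print("jar side edge",atz(S["side"],169,220,z),"handle",atz(S["side"],170,180,z),"top",atz(S["top"],235,157,z), "coffee",atz(S["top"],315,177,z))
H=dict(bar=(.182,.118),groove=(.236,.13),paddle=(.15,.126),round=(.14,.114))
Pz=dict(bar=(.6189,-.265),groove=(.5661,-.2523),paddle=(.5121,-.247),round=(.4546,-.2338))
ov={n:S[n]["color"][:,:,::-1].copy() for n in S}
for k,(L,h) in H.items():
    for n in S: overlay(ov[n],S[n],[box(-.007,.007,-L/2,L/2,.02,.02+h)],lambda P:P@rz(np.radians(-5.4)).T+[*Pz[k],0])
a=cv2.resize(ov["top"][175:320,335:500],None,fx=3,fy=3); b=cv2.resize(ov["side"][110:240,240:400],None,fx=1.9,fy=1.9)
o=np.zeros((440,800,3),np.uint8); o[:a.shape[0],:a.shape[1]]=a; o[:b.shape[0],496:496+b.shape[1]]=b
cv2.imwrite("pics/fitb.png",o)
E
python3 b.py
```

```text
bar near corner (array([ 0.6283, -0.1749,  0.1374]), [np.float64(0.00025501090002752003), np.float64(0.0002550109000277405)])
groove (array([ 0.577 , -0.1385,  0.1513]), [np.float64(0.00020984352732440376), np.float64(0.0002098435273244966)])
round top mid (array([ 0.4609, -0.2312,  0.1497]), [np.float64(0.0008621789427327618), np.float64(0.0008621789427328152)])
nose (array([ 0.6526, -0.0907,  0.0759]), [np.float64(0.0005885799300838441), np.float64(0.0005885799300839447)])
jar side edge [ 0.7722 -0.0552  0.1   ] handle [ 0.7951 -0.1896  0.1   ] top [0.7003 0.0786 0.1   ] coffee [ 0.6577 -0.0686  0.1   ]
jar side edge [0.7293 0.1177 0.2   ] handle [0.7473 0.0117 0.2   ] top [0.6591 0.0587 0.2   ] coffee [ 0.622  -0.0696  0.2   ]
jar side edge [0.6863 0.2905 0.3   ] handle [0.6995 0.2131 0.3   ] top [0.618  0.0389 0.3   ] coffee [ 0.5864 -0.0706  0.3   ]
```

View pics/fitb.png

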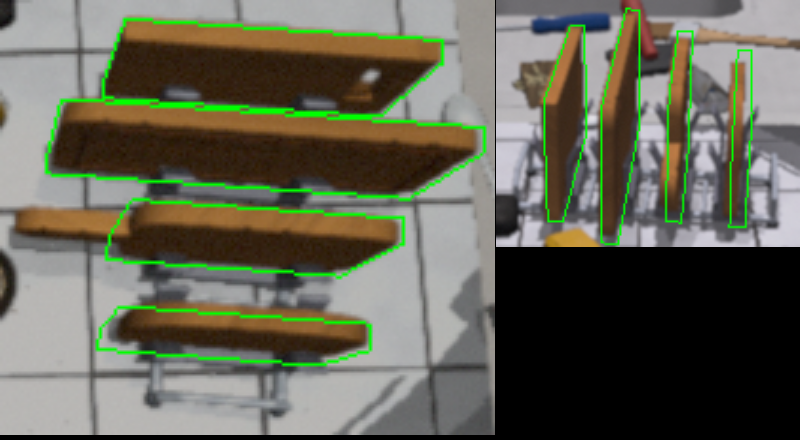

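```bash
cat > g.py <<'E'
import sys; from h import *
np.set_printoptions(precision=3,suppress=True)
# usage: g.py x y z yaw [x y z yaw ...] : rows from present pose
o=ctrl.get_obs(); p=np.array(o["tool_pos"]); R=Ro.from_euler("xyz",o["orientation"],degrees=True)
print("clk",o["clock"],"pos",p,np.round(o["orientation"],2),"F",np.round(o["force"],1),"open",round(o["opening"],4),"gf",round(o["gripper_force"],1))
a=list(map(float,sys.argv[1:]))
for i in range(0,len(a),4):
    t=np.array(a[i:i+3]); Rt=Ro.from_euler("xyz",[180,0,a[i+3]],degrees=True)
    print((R.inv()*Rt).as_rotvec().round(3),(R.inv().apply(t-p)*100).round(2))
E
python3 g.py .618 -.265 .225 -95.4
```

```text
clk 0.9 pos [ 0.282 -0.613  0.227] [ 180.     -0.   -155.32] F [-0.5  0.2 -0.6] open 0.0878 gf 0.0
[ 0.    -0.    -1.046] [-45.09  17.61   0.16]
```

Request:
play_rows(
  commands=[
    [[0, 0, -1.046, -45.1, 17.6, 0.1, 3], [0, 0, -1.046, -45.1, 17.6, 0.1, 3], [0, 0, -1.046, -45.1, 17.6, 0.1, 3], [0, 0, -1.046, -45.1, 17.6, 0.1, 3], [0, 0, -1.046, -45.1, 17.6, 0.1, 3], [0, 0, -1.046, -45.1, 17.6, 0.1, 3], [0, 0, -1.046, -45.1, 17.6, 0.1, 3], [0, 0, -1.046, -45.1, 17.6, 0.1, 3]],
  ],
)

```text
clock: 1.57
tool_pos: [0.5146, -0.3718, 0.2262]
orientation: [-180.0, -0.0, -97.7]
force: [0.4, -1.5, 0.0]
opening: 0.0397
gripper_force: 0.0
```

```bash
python3 g.py .618 -.265 .225 -95.4
```

```text
clk 1.5667 pos [ 0.515 -0.372  0.226] [-179.97   -0.01  -97.66] F [ 0.4 -1.5  0. ] open 0.0397 gf 0.0
[-0.001 -0.    -0.039] [-11.97  -8.83   0.12]
```

Request:
play_rows(
  commands=[
    [[0, 0, -0.039, -12.0, -8.8, 0.1, 3], [0, 0, -0.039, -12.0, -8.8, 0.1, 3], [0, 0, -0.039, -12.0, -8.8, 0.1, 3], [0, 0, -0.039, -12.0, -8.8, 0.1, 3], [0, 0, -0.039, -12.0, -8.8, 0.1, 3], [0, 0, -0.039, -12.0, -8.8, 0.1, 3]],
  ],
)

```text
clock: 2.07
tool_pos: [0.6182, -0.2655, 0.2244]
orientation: [180.0, 0.0, -95.6]
force: [0.5, 0.1, -0.0]
opening: 0.0298
gripper_force: 0.0
```

```bash
python3 g.py .618 -.265 .10 -95.4
python3 - <<'E'
from h import *
for n in("side","top"):
    s=snap(n); i=s["color"][:,:,::-1]; i=i[60:260,220:420] if n=="side" else i[130:330,330:530]
    cv2.imwrite(f"pics/h_{n}.png",i)
a=np.hstack([cv2.resize(cv2.imread(f"pics/h_{n}.png"),(400,400),interpolation=cv2.INTER_CUBIC) for n in("side","top")]); cv2.imwrite("pics/h1.png",a)
E
```

```text
clk 2.0667 pos [ 0.618 -0.265  0.224] [179.96   0.   -95.64] F [ 0.5  0.1 -0. ] open 0.0298 gf 0.0
[ 0.001  0.    -0.004] [-0.05  0.02 12.44]
```

View pics/h1.png

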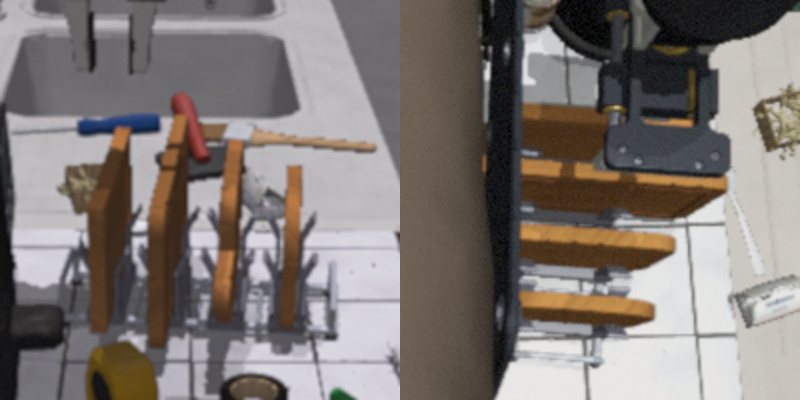

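Side view: the open fingers (75–150, 70) straddle the bar board's line (~112). Descend and grip.

Request:
play_rows(
  commands=[
    [[0, 0, 0, 0, 0, 4, 3], [0, 0, 0, 0, 0, 8, 3], [0, 0, 0, 0, 0, 10.5, 3], [0, 0, 0, 0, 0, 12.5, 3], [0, 0, 0, 0, 0, 12.5, 3], [0, 0, 0, 0, 0, 12.5, 3]],
  ],
)

```text
clock: 2.67
tool_pos: [0.6162, -0.2681, 0.0996]
orientation: [179.9, -0.0, -95.9]
force: [-0.4, -0.9, 0.1]
opening: 0.0301
gripper_force: 0.0
```

Request:
play_rows(
  commands=[
    [[0, 0, 0, 0, 0, 0, 0.5], [0, 0, 0, 0, 0, 0, 0.5], [0, 0, 0, 0, 0, 0, 0.5], [0, 0, 0, 0, 0, 0, 0.5], [0, 0, 0, 0, 0, 0, 0.5], [0, 0, 0, 0, 0, 0, 0.5]],
  ],
)

```text
clock: 3.17
tool_pos: [0.6195, -0.2674, 0.1017]
orientation: [-179.7, -0.1, -95.7]
force: [4.8, -1.0, 3.9]
opening: 0.0138
gripper_force: 29.9
```

```bash
python3 g.py .57 -.265 .26 -95.4  .57 .12 .26 -86.1
```

```text
clk 3.1667 pos [ 0.619 -0.267  0.102] [-179.73   -0.05  -95.74] F [ 4.8 -1.   3.9] open 0.0138 gf 29.9
[-0.005 -0.001 -0.006] [  0.27   4.87 -15.85]
[-0.005 -0.001 -0.168] [-38.04   8.72 -15.91]
```

Request:
play_rows(
  commands=[
    [[0, 0, 0, 0, 0, -2, 0.5], [0, 0, 0, 0, 0, -6, 0.5], [0, 0, 0, 0, 0, -10, 0.5], [0, 0, 0, 0, 0.5, -14, 0.5], [0, 0, 0, -1, 3, -16, 0.5], [0, 0, 0, -4, 4.8, -16, 0.5], [0, 0, -0.08, -8, 4.8, -16, 0.5], [0, 0, -0.16, -12, 4.8, -16, 0.5]],
  ],
)

```text
clock: 3.83
tool_pos: [0.5793, -0.1421, 0.2603]
orientation: [179.9, 0.0, -86.6]
force: [1.2, 0.6, -3.0]
opening: 0.0142
gripper_force: 30.0
```

```bash
python3 - <<'E'
import numpy as np
a=np.radians(3.86);r=np.array([.5138,.116])
for x in(-.084,-.028,.028,.084): print(x,(r+x*np.array([np.cos(a),np.sin(a)])).round(4))
E
python3 g.py .575 .1195 .26 -86.1  .5976 .1217 .26 -86.1
```

```text
-0.084 [0.43   0.1103]
-0.028 [0.4859 0.1141]
0.028 [0.5417 0.1179]
0.084 [0.5976 0.1217]
clk 3.8333 pos [ 0.579 -0.142  0.26 ] [179.94   0.05 -86.57] F [ 1.2  0.6 -3. ] open 0.0142 gf 30.0
[ 0.001  0.001 -0.008] [-26.14  -1.14   0.05]
[ 0.001  0.001 -0.008] [-26.22  -3.41   0.05]
```

Request:
play_rows(
  commands=[
    [[0, 0, -0.008, -4, 0, 0, 0.5], [0, 0, -0.008, -8, -0.2, 0, 0.5], [0, 0, -0.008, -12, -0.4, 0, 0.5], [0, 0, -0.008, -16, -0.7, 0, 0.5], [0, 0, -0.008, -20, -1, 0, 0.5], [0, 0, -0.008, -24, -2.2, 0, 0.5], [0, 0, -0.008, -26.2, -3.4, 0, 0.5], [0, 0, -0.008, -26.2, -3.4, 0, 0.5]],
  ],
)

```text
clock: 4.5
tool_pos: [0.6, 0.125, 0.2585]
orientation: [179.9, -0.0, -85.9]
force: [0.7, -0.3, -1.2]
opening: 0.0138
gripper_force: 30.0
```

Request:
play_rows(
  commands=[
    [[0, 0, 0, 0, 0, 2, 0.5], [0, 0, 0, 0, 0, 5, 0.5], [0, 0, 0, 0, 0, 7, 0.5], [0, 0, 0, 0, 0, 7, 0.5]],
  ],
)

```text
clock: 4.83
tool_pos: [0.5961, 0.1194, 0.1845]
orientation: [179.4, -0.1, -86.2]
force: [-0.2, -0.3, -2.7]
opening: 0.0139
gripper_force: 30.0
```

```bash
python3 g.py .5976 .1217 .1 -86.1
python3 - <<'E'
from h import *
s=snap("side"); i=s["color"][:,:,::-1][150:390,220:480]
a=cv2.resize(i,None,fx=2.3,fy=2.3,interpolation=cv2.INTER_CUBIC); cv2.imwrite("pics/h2.png",a)
E
```

```text
clk 4.8333 pos [0.596 0.119 0.184] [179.42  -0.14 -86.22] F [-0.2 -0.3 -2.7] open 0.0139 gf 30.0
[ 0.01  -0.002 -0.002] [-0.24 -0.25  8.44]
```

View pics/h2.png

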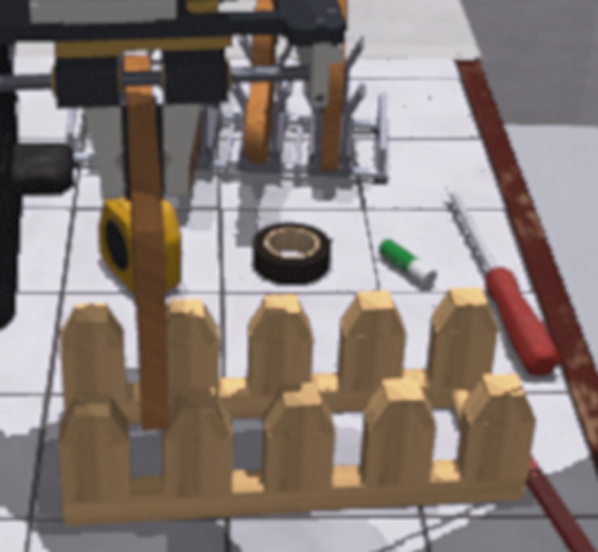

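Request:
play_rows(
  commands=[
    [[0, 0, 0, 0, 0, 0, 0.5], [0, 0, 0, 0, 0, 1.5, 0.5], [0, 0, 0, 0, 0, 3.5, 0.5], [0, 0, 0, 0, 0, 5.5, 0.5], [0, 0, 0, 0, 0, 7, 0.5], [0, 0, 0, 0, 0, 7.8, 0.5], [0, 0, 0, 0, 0, 7.8, 0.5], [0, 0, 0, 0, 0, 7.8, 0.5]],
  ],
)

```text
clock: 5.55
tool_pos: [0.6009, 0.1209, 0.1132]
orientation: [-179.9, 0.0, -86.1]
force: [0.2, -0.2, -1.3]
opening: 0.0137
gripper_force: 30.0
```

```bash
python3 g.py .5976 .1217 .1 -86.1
```

```text
clk 5.55 pos [0.601 0.121 0.113] [-179.92    0.01  -86.15] F [ 0.2 -0.2 -1.3] open 0.0137 gf 30.0
[-0.001  0.    -0.001] [-0.1   0.32  1.32]
```

Request:
play_rows(
  commands=[
    [[0, 0, 0, 0, 0, 0.6, 0.5], [0, 0, 0, 0, 0.1, 1.1, 0.5], [0, 0, 0, 0, 0.1, 1.3, 0.5], [0, 0, 0, 0, 0.1, 1.3, 0.5], [0, 0, 0, 0, 0.1, 1.3, 0.5]],
  ],
)

```text
clock: 5.97
tool_pos: [0.6001, 0.1212, 0.1014]
orientation: [-179.8, 0.0, -86.1]
force: [-4.9, -0.0, 12.8]
opening: 0.0142
gripper_force: 30.0
```

Request:
play_rows(
  commands=[
    [[0, 0, 0, 0, 0, 0, 3], [0, 0, 0, 0, 0, 0, 3], [0, 0, 0, 0, 0, 0, 3], [0, 0, 0, 0, 0, 0, 3]],
  ],
)

```text
clock: 6.3
tool_pos: [0.5993, 0.1208, 0.0989]
orientation: [-180.0, 0.0, -86.2]
force: [0.9, -0.4, 0.2]
opening: 0.029
gripper_force: 0.0
```

```bash
python3 g.py .5976 .1217 .23 -86.1 .566 -.2523 .23 -95.4
```

```text
clk 6.3 pos [0.599 0.121 0.099] [-179.98    0.01  -86.16] F [ 0.9 -0.4  0.2] open 0.029 gf 0.0
[-0.     0.    -0.001] [ -0.11   0.16 -13.11]
[-0.     0.     0.161] [ 37.     5.81 -13.12]
```

Request:
play_rows(
  commands=[
    [[0, 0, 0, 0, 0, -3, 3], [0, 0, 0, 0, 0, -7, 3], [0, 0, 0, 0, 1, -11, 3], [0, 0, 0.02, 3, 3, -13.1, 3], [0, 0, 0.05, 7, 4.5, -13.1, 3], [0, 0, 0.08, 11, 5.8, -13.1, 3], [0, 0, 0.1, 15, 5.8, -13.1, 3], [0, 0, 0.13, 19, 5.8, -13.1, 3]],
  ],
)

```text
clock: 6.97
tool_pos: [0.5533, -0.0742, 0.2307]
orientation: [-179.9, 0.0, -93.6]
force: [0.8, 0.3, 0.6]
opening: 0.0305
gripper_force: 0.0
```

```bash
python3 g.py .566 -.2523 .23 -95.4
python3 - <<'E'
from h import *
s=snap("side"); i=s["color"][:,:,::-1][150:390,220:480]
a=cv2.resize(i,None,fx=2.3,fy=2.3,interpolation=cv2.INTER_CUBIC); cv2.imwrite("pics/h3.png",a)
E
```

```text
clk 6.9667 pos [ 0.553 -0.074  0.231] [-179.91    0.03  -93.59] F [0.8 0.3 0.6] open 0.0305 gf 0.0
[-0.002  0.     0.032] [17.69 -2.39  0.07]
```

View pics/h3.png

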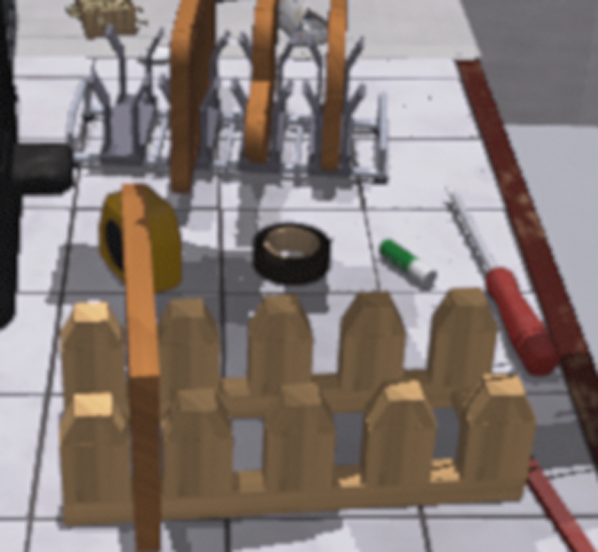

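Bar board stands in the back slot (145, 380). On to the groove board.

Request:
play_rows(
  commands=[
    [[0, 0, 0.01, 4, 0, 0, 3], [0, 0, 0.02, 8, -0.7, 0, 3], [0, 0, 0.032, 12, -1.5, 0, 3], [0, 0, 0.032, 16, -2.4, 0, 3], [0, 0, 0.032, 17.7, -2.4, 0, 3], [0, 0, 0.032, 17.7, -2.4, 0, 3], [0, 0, 0.032, 17.7, -2.4, 0, 3]],
  ],
)

```text
clock: 7.6
tool_pos: [0.5664, -0.2521, 0.2291]
orientation: [179.9, 0.0, -95.6]
force: [0.6, -0.2, -0.1]
opening: 0.0299
gripper_force: 0.0
```

```bash
python3 g.py .566 -.2523 .111 -95.4
```

```text
clk 7.6 pos [ 0.566 -0.252  0.229] [179.94   0.01 -95.59] F [ 0.6 -0.2 -0.1] open 0.0299 gf 0.0
[ 0.001  0.    -0.003] [ 0.03  0.03 11.81]
```

Request:
play_rows(
  commands=[
    [[0, 0, 0, 0, 0, 4, 3], [0, 0, 0, 0, 0, 8, 3], [0, 0, 0, 0, 0, 10.5, 3], [0, 0, 0, 0, 0, 11.8, 3], [0, 0, 0, 0, 0, 11.8, 3], [0, 0, 0, 0, 0, 11.8, 3]],
  ],
)

```text
clock: 8.1
tool_pos: [0.5668, -0.25, 0.1118]
orientation: [179.9, -0.0, -95.4]
force: [-0.2, -1.1, 0.3]
opening: 0.03
gripper_force: 0.0
```

Request:
play_rows(
  commands=[
    [[0, 0, 0, 0, 0, 0, 0.5], [0, 0, 0, 0, 0, 0, 0.5], [0, 0, 0, 0, 0, 0, 0.5], [0, 0, 0, 0, 0, 0, 0.5], [0, 0, 0, 0, 0, 0, 0.5], [0, 0, 0, 0, 0, 0, 0.5]],
  ],
)

```text
clock: 8.6
tool_pos: [0.5679, -0.2509, 0.1134]
orientation: [-179.8, -0.0, -95.4]
force: [0.5, 2.9, 6.1]
opening: 0.0138
gripper_force: 30.0
```

Request:
play_rows(
  commands=[
    [[0, 0, 0, 0, 0, -2, 0.5], [0, 0, 0, 0, 0, -6, 0.5], [0, 0, 0, 0, 0, -10, 0.5], [0, 0, 0, 0, 0, -14, 0.5], [0, 0, 0, -1, 0, -16, 0.5], [0, 0, -0.03, -4, 0, -16, 0.5], [0, 0, -0.1, -8, 0, -16, 0.5], [0, 0, -0.16, -12, 0, -16, 0.5]],
  ],
)

```text
clock: 9.27
tool_pos: [0.5773, -0.1307, 0.2717]
orientation: [180.0, 0.1, -86.2]
force: [1.0, 0.9, -4.1]
opening: 0.0134
gripper_force: 30.0
```

```bash
python3 g.py .5417 .1179 .27 -86.1
```

```text
clk 9.2667 pos [ 0.577 -0.131  0.272] [179.97   0.05 -86.24] F [ 1.   0.9 -4.1] open 0.0134 gf 30.0
[ 0.     0.001 -0.002] [-25.04   1.92   0.19]
```

Request:
play_rows(
  commands=[
    [[0, 0, 0, -4, 0.3, 0, 0.5], [0, 0, 0, -8, 0.6, 0, 0.5], [0, 0, 0, -12, 0.9, 0, 0.5], [0, 0, 0, -16, 1.2, 0, 0.5], [0, 0, 0, -20, 1.6, 0, 0.5], [0, 0, 0, -23.5, 1.9, 0, 0.5], [0, 0, 0, -25.0, 1.9, 0, 0.5], [0, 0, 0, -25.0, 1.9, 0, 0.5]],
  ],
)

```text
clock: 9.93
tool_pos: [0.5419, 0.1199, 0.2712]
orientation: [179.9, 0.0, -86.1]
force: [-0.6, 0.3, -4.2]
opening: 0.0139
gripper_force: 30.0
```

Request:
play_rows(
  commands=[
    [[0, 0, 0, 0, 0, 0, 0.5], [0, 0, 0, 0, 0, 2, 0.5], [0, 0, 0, 0, 0, 5, 0.5], [0, 0, 0, 0, 0, 7, 0.5], [0, 0, 0, 0, 0, 7, 0.5], [0, 0, 0, 0, 0, 7, 0.5], [0, 0, 0, 0, 0, 7, 0.5]],
  ],
)

```text
clock: 10.52
tool_pos: [0.5439, 0.1163, 0.2033]
orientation: [-179.9, -0.0, -86.3]
force: [-0.3, 0.4, -2.5]
opening: 0.0138
gripper_force: 30.0
```

```bash
python3 g.py .5425 .1179 .113 -86.1
```

```text
clk 10.5167 pos [0.544 0.116 0.203] [-179.92   -0.    -86.31] F [-0.3  0.4 -2.5] open 0.0138 gf 30.0
[-0.001 -0.    -0.004] [-0.17  0.14  9.02]
```

Request:
play_rows(
  commands=[
    [[0, 0, 0, 0, 0, 2, 0.5], [0, 0, 0, 0, 0, 4.5, 0.5], [0, 0, 0, -0.1, 0, 6.5, 0.5], [0, 0, 0, -0.1, 0.1, 8, 0.5], [0, 0, 0, -0.1, 0.1, 8.8, 0.5], [0, 0, 0, -0.1, 0.1, 9.1, 0.5], [0, 0, 0, -0.1, 0.1, 9.1, 0.5], [0, 0, 0, -0.1, 0.1, 9.1, 0.5]],
  ],
)

```text
clock: 11.18
tool_pos: [0.5433, 0.118, 0.113]
orientation: [-179.8, 0.0, -86.3]
force: [-1.9, -1.3, 4.2]
opening: 0.0141
gripper_force: 30.0
```

Request:
play_rows(
  commands=[
    [[0, 0, 0, 0, 0, 0, 3], [0, 0, 0, 0, 0, 0, 3], [0, 0, 0, 0, 0, 0, 3], [0, 0, 0, 0, 0, 0, 3]],
  ],
)

```text
clock: 11.52
tool_pos: [0.5423, 0.1179, 0.1113]
orientation: [-179.9, 0.0, -86.3]
force: [1.2, -0.9, -0.2]
opening: 0.0294
gripper_force: 0.0
```

```bash
python3 g.py .543 .118 .23 -86.1 .513 -.247 .23 -95.4
```

```text
clk 11.5167 pos [0.542 0.118 0.111] [-179.95    0.02  -86.27] F [ 1.2 -0.9 -0.2] open 0.0294 gf 0.0
[-0.001  0.    -0.003] [ -0.01  -0.08 -11.87]
[-0.001  0.     0.159] [ 36.22   5.29 -11.89]
```

Request:
play_rows(
  commands=[
    [[0, 0, 0, 0, 0, -3, 3], [0, 0, 0, 0, 0, -7, 3], [0, 0, 0, 0, 0.5, -11, 3], [0, 0, 0.02, 3, 2, -11.9, 3], [0, 0, 0.05, 7, 4, -11.9, 3], [0, 0, 0.08, 11, 5.3, -11.9, 3], [0, 0, 0.1, 15, 5.3, -11.9, 3], [0, 0, 0.13, 19, 5.3, -11.9, 3]],
  ],
)

```text
clock: 12.18
tool_pos: [0.5006, -0.0766, 0.2309]
orientation: [-179.9, 0.0, -93.7]
force: [1.1, -0.4, -0.1]
opening: 0.0299
gripper_force: 0.0
```

```bash
python3 g.py .513 -.247 .23 -95.4
python3 - <<'E'
from h import *
s=snap("side"); i=s["color"][:,:,::-1][100:390,220:480]
a=cv2.resize(i,None,fx=2,fy=2,interpolation=cv2.INTER_CUBIC); cv2.imwrite("pics/h4.png",a)
E
```

```text
clk 12.1833 pos [ 0.501 -0.077  0.231] [-179.88    0.04  -93.68] F [ 1.1 -0.4 -0.1] open 0.0299 gf 0.0
[-0.002  0.001  0.03 ] [16.92 -2.33  0.08]
```

View pics/h4.png

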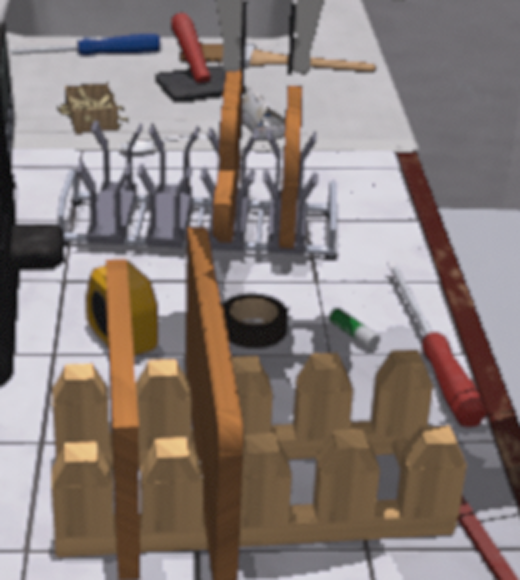

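Both boards stand in slots 4 and 3. Now the paddle.

Request:
play_rows(
  commands=[
    [[0, 0, 0.01, 4, -0.5, 0, 3], [0, 0, 0.02, 8, -1, 0, 3], [0, 0, 0.03, 12, -1.7, 0, 3], [0, 0, 0.03, 16, -2.3, 0, 3], [0, 0, 0.03, 16.9, -2.3, 0, 3], [0, 0, 0.03, 16.9, -2.3, 0, 3], [0, 0, 0.03, 16.9, -2.3, 0, 3]],
  ],
)

```text
clock: 12.82
tool_pos: [0.5131, -0.246, 0.2294]
orientation: [180.0, 0.0, -95.6]
force: [1.0, 0.5, -0.4]
opening: 0.0299
gripper_force: 0.0
```

Request:
play_rows(
  commands=[
    [[0, 0, 0, 0, 0, 4, 3], [0, 0, 0, 0, 0, 8, 3], [0, 0, 0, 0, 0, 10.5, 3], [0, 0, 0, 0, 0, 12.3, 3], [0, 0, 0, 0, 0, 12.3, 3], [0, 0, 0, 0, 0, 12.3, 3]],
  ],
)

```text
clock: 13.32
tool_pos: [0.5133, -0.2444, 0.1068]
orientation: [179.9, -0.0, -95.3]
force: [0.7, -0.5, 0.5]
opening: 0.0299
gripper_force: 0.0
```

Request:
play_rows(
  commands=[
    [[0, 0, 0, 0, 0, 0, 0.5], [0, 0, 0, 0, 0, 0, 0.5], [0, 0, 0, 0, 0, 0, 0.5], [0, 0, 0, 0, 0, 0, 0.5], [0, 0, 0, 0, 0, 0, 0.5], [0, 0, 0, 0, 0, 0, 0.5]],
  ],
)

```text
clock: 13.82
tool_pos: [0.5144, -0.2454, 0.1084]
orientation: [-179.8, -0.0, -95.4]
force: [-0.8, 2.6, 7.2]
opening: 0.0138
gripper_force: 30.0
```

Request:
play_rows(
  commands=[
    [[0, 0, 0, 0, 0, -2, 0.5], [0, 0, 0, 0, 0, -6, 0.5], [0, 0, 0, 0, 0, -10, 0.5], [0, 0, 0, 0, 0, -14, 0.5], [0, 0, 0, -1, 0, -16, 0.5], [0, 0, -0.03, -4, 0, -16, 0.5], [0, 0, -0.1, -8, 0, -16, 0.5], [0, 0, -0.16, -12, 0, -16, 0.5]],
  ],
)

```text
clock: 14.48
tool_pos: [0.524, -0.1252, 0.2671]
orientation: [-180.0, 0.0, -86.2]
force: [1.3, -0.3, -3.6]
opening: 0.014
gripper_force: 30.0
```

```bash
python3 g.py .4865 .1141 .27 -86.1
```

```text
clk 14.4833 pos [ 0.524 -0.125  0.267] [-179.98    0.04  -86.25] F [ 1.3 -0.3 -3.6] open 0.014 gf 30.0
[-0.     0.001 -0.003] [-24.12   2.17  -0.27]
```

Request:
play_rows(
  commands=[
    [[0, 0, 0, -4, 0.3, 0, 0.5], [0, 0, 0, -8, 0.7, 0, 0.5], [0, 0, 0, -12, 1.1, 0, 0.5], [0, 0, 0, -16, 1.5, 0, 0.5], [0, 0, 0, -20, 1.9, 0, 0.5], [0, 0, 0, -23, 2.2, 0, 0.5], [0, 0, 0, -24.1, 2.2, 0, 0.5], [0, 0, 0, -24.1, 2.2, 0, 0.5]],
  ],
)

```text
clock: 15.15
tool_pos: [0.4865, 0.1153, 0.2668]
orientation: [180.0, 0.0, -86.1]
force: [0.4, -1.0, -3.8]
opening: 0.0134
gripper_force: 30.0
```

Request:
play_rows(
  commands=[
    [[0, 0, 0, 0, 0, 0, 0.5], [0, 0, 0, 0, 0, 2, 0.5], [0, 0, 0, 0, 0, 5, 0.5], [0, 0, 0, 0, 0, 7, 0.5], [0, 0, 0, 0, 0, 7, 0.5], [0, 0, 0, 0, 0, 7, 0.5], [0, 0, 0, 0, 0, 7, 0.5]],
  ],
)

```text
clock: 15.73
tool_pos: [0.4881, 0.1126, 0.1983]
orientation: [-179.9, 0.0, -86.3]
force: [-0.0, 0.5, -2.0]
opening: 0.0138
gripper_force: 30.0
```

```bash
python3 g.py .487 .1141 .108 -86.1
```

```text
clk 15.7333 pos [0.488 0.113 0.198] [-179.91    0.    -86.32] F [-0.   0.5 -2. ] open 0.0138 gf 30.0
[-0.002  0.    -0.004] [-0.16  0.11  9.03]
```

Request:
play_rows(
  commands=[
    [[0, 0, 0, 0, 0, 2, 0.5], [0, 0, 0, 0, 0, 4.5, 0.5], [0, 0, 0, -0.1, 0, 6.5, 0.5], [0, 0, 0, -0.1, 0.1, 8, 0.5], [0, 0, 0, -0.1, 0.1, 8.8, 0.5], [0, 0, 0, -0.1, 0.1, 9.1, 0.5], [0, 0, 0, -0.1, 0.1, 9.1, 0.5], [0, 0, 0, -0.1, 0.1, 9.1, 0.5]],
  ],
)

```text
clock: 16.4
tool_pos: [0.4874, 0.1143, 0.1078]
orientation: [-179.8, 0.0, -86.2]
force: [-1.4, -1.1, 4.9]
opening: 0.0137
gripper_force: 30.0
```

```bash
python3 g.py .487 .1141 .108 -86.1
```

```text
clk 16.4 pos [0.487 0.114 0.108] [-179.85    0.04  -86.25] F [-1.4 -1.1  4.9] open 0.0137 gf 30.0
[-0.003  0.001 -0.003] [ 0.02  0.04 -0.02]
```

Request:
play_rows(
  commands=[
    [[0, 0, 0, 0, 0, 0, 3], [0, 0, 0, 0, 0, 0, 3], [0, 0, 0, 0, 0, 0, 3], [0, 0, 0, 0, 0, 0, 3]],
  ],
)

```text
clock: 16.73
tool_pos: [0.4864, 0.1142, 0.1062]
orientation: [-180.0, 0.0, -86.3]
force: [-0.3, 0.2, 0.5]
opening: 0.0291
gripper_force: 0.0
```

Request:
play_rows(
  commands=[
    [[0, 0, 0, 0, 0, -3, 3], [0, 0, 0, 0, 0, -7, 3], [0, 0, 0, 0, 0.5, -11, 3], [0, 0, 0.02, 3, 2, -12, 3], [0, 0, 0.05, 7, 4, -12, 3], [0, 0, 0.08, 11, 5, -12, 3], [0, 0, 0.1, 15, 5, -12, 3], [0, 0, 0.13, 19, 5, -12, 3]],
  ],
)

```text
clock: 17.4
tool_pos: [0.4478, -0.0802, 0.2268]
orientation: [-179.9, 0.0, -93.7]
force: [1.5, 0.6, 0.3]
opening: 0.0301
gripper_force: 0.0
```

```bash
python3 g.py .460 -.2335 .23 -95.4
python3 - <<'E'
from h import *
s=snap("side"); i=s["color"][:,:,::-1][100:390,220:480]
a=cv2.resize(i,None,fx=2,fy=2,interpolation=cv2.INTER_CUBIC); cv2.imwrite("pics/h5.png",a)
E
```

```text
clk 17.4 pos [ 0.448 -0.08   0.227] [-179.88    0.05  -93.68] F [1.5 0.6 0.3] open 0.0301 gf 0.0
[-0.002  0.001  0.03 ] [15.22 -2.2  -0.33]
```

View pics/h5.png

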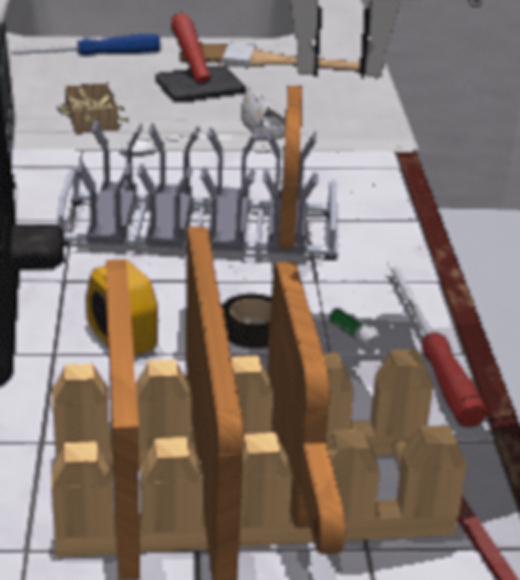

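Three boards stand in order in slots 4, 3, 2. Last: the round board (side view 293, 90–245).

Request:
play_rows(
  commands=[
    [[0, 0, 0.01, 4, -0.5, 0, 3], [0, 0, 0.02, 8, -1, 0, 3], [0, 0, 0.03, 12, -1.7, 0, 3], [0, 0, 0.03, 15.2, -2.2, 0, 3], [0, 0, 0.03, 15.2, -2.2, 0, 3], [0, 0, 0.03, 15.2, -2.2, 0, 3], [0, 0, 0.03, 15.2, -2.2, 0, 3]],
  ],
)

```text
clock: 18.03
tool_pos: [0.4603, -0.2319, 0.2256]
orientation: [180.0, 0.0, -95.5]
force: [0.6, 0.8, 0.1]
opening: 0.0305
gripper_force: 0.0
```

```bash
python3 g.py .460 -.2335 .096 -95.4
python3 - <<'E'
from h import *
s=snap("side"); i=s["color"][:,:,::-1][80:240,300:440]
a=cv2.resize(i,None,fx=3,fy=3,interpolation=cv2.INTER_CUBIC); cv2.imwrite("pics/h6.png",a)
E
```

```text
clk 18.0333 pos [ 0.46  -0.232  0.226] [179.96   0.01 -95.5 ] F [0.6 0.8 0.1] open 0.0305 gf 0.0
[ 0.001  0.    -0.002] [ 0.16  0.01 12.95]
```

View pics/h6.png

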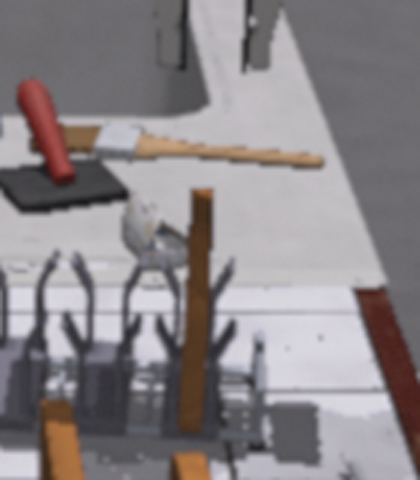

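Request:
play_rows(
  commands=[
    [[0, 0, 0, 0.1, -0.2, 4, 3], [0, 0, 0, 0.1, -0.2, 8, 3], [0, 0, 0, 0.1, -0.2, 11, 3], [0, 0, 0, 0.1, -0.2, 13, 3], [0, 0, 0, 0.1, -0.2, 13, 3], [0, 0, 0, 0.1, -0.2, 13, 3]],
  ],
)

```text
clock: 18.58
tool_pos: [0.4624, -0.2321, 0.0958]
orientation: [179.9, -0.0, -95.3]
force: [-0.3, 0.2, 1.7]
opening: 0.03
gripper_force: 0.0
```

Request:
play_rows(
  commands=[
    [[0, 0, 0, 0, 0, 0, 0.5], [0, 0, 0, 0, 0, 0, 0.5], [0, 0, 0, 0, 0, 0, 0.5], [0, 0, 0, 0, 0, 0, 0.5], [0, 0, 0, 0, 0, 0, 0.5], [0, 0, 0, 0, 0, 0, 0.5]],
  ],
)

```text
clock: 19.08
tool_pos: [0.4636, -0.2332, 0.0974]
orientation: [-179.8, -0.0, -95.4]
force: [-0.9, 3.2, 8.2]
opening: 0.014
gripper_force: 30.0
```

Request:
play_rows(
  commands=[
    [[0, 0, 0, 0, 0, -2, 0.5], [0, 0, 0, 0, 0, -6, 0.5], [0, 0, 0, 0, 0, -10, 0.5], [0, 0, 0, 0, 0, -14, 0.5], [0, 0, 0, -1, 0, -16, 0.5], [0, 0, -0.03, -4, 0, -16, 0.5], [0, 0, -0.1, -8, 0, -16, 0.5], [0, 0, -0.16, -12, 0, -16, 0.5]],
  ],
)

```text
clock: 19.75
tool_pos: [0.4734, -0.1129, 0.2566]
orientation: [-179.9, 0.0, -86.2]
force: [1.0, 0.9, -2.5]
opening: 0.0139
gripper_force: 30.0
```

```bash
python3 g.py .431 .1103 .26 -86.1
```

```text
clk 19.75 pos [ 0.473 -0.113  0.257] [-179.91    0.03  -86.24] F [ 1.   0.9 -2.5] open 0.0139 gf 30.0
[-0.002  0.001 -0.002] [-22.55   2.77  -0.33]
```

Request:
play_rows(
  commands=[
    [[0, 0, 0, -4, 0.5, 0, 0.5], [0, 0, 0, -8, 1, 0, 0.5], [0, 0, 0, -12, 1.5, 0, 0.5], [0, 0, 0, -16, 2.1, 0, 0.5], [0, 0, 0, -20, 2.6, 0, 0.5], [0, 0, 0, -22.5, 2.8, 0, 0.5], [0, 0, 0, -22.5, 2.8, 0, 0.5], [0, 0, 0, -22.5, 2.8, 0, 0.5]],
  ],
)

```text
clock: 20.42
tool_pos: [0.4308, 0.1102, 0.2561]
orientation: [-180.0, 0.0, -86.1]
force: [0.4, -0.3, -1.5]
opening: 0.0139
gripper_force: 30.0
```

Request:
play_rows(
  commands=[
    [[0, 0, 0, 0, 0, 0, 0.5], [0, 0, 0, 0, 0, 2, 0.5], [0, 0, 0, 0, 0, 5, 0.5], [0, 0, 0, 0, 0, 7, 0.5], [0, 0, 0, 0, 0, 7, 0.5], [0, 0, 0, 0, 0, 7, 0.5], [0, 0, 0, 0, 0, 7, 0.5]],
  ],
)

```text
clock: 21.0
tool_pos: [0.4322, 0.1087, 0.1872]
orientation: [-179.9, 0.0, -86.3]
force: [1.1, 0.9, -1.2]
opening: 0.0138
gripper_force: 30.0
```

```bash
python3 g.py .431 .1103 .097 -86.1
```

```text
clk 21.0 pos [0.432 0.109 0.187] [-179.92    0.01  -86.33] F [ 1.1  0.9 -1.2] open 0.0138 gf 30.0
[-0.001  0.    -0.004] [-0.17  0.13  9.02]
```

Request:
play_rows(
  commands=[
    [[0, 0, 0, 0, 0, 2, 0.5], [0, 0, 0, 0, 0, 4.5, 0.5], [0, 0, 0, -0.1, 0, 6.5, 0.5], [0, 0, 0, -0.1, 0.1, 8, 0.5], [0, 0, 0, -0.1, 0.1, 8.8, 0.5], [0, 0, 0, -0.1, 0.1, 9.1, 0.5], [0, 0, 0, -0.1, 0.1, 9.1, 0.5], [0, 0, 0, -0.1, 0.1, 9.1, 0.5]],
  ],
)

```text
clock: 21.67
tool_pos: [0.4316, 0.1103, 0.0969]
orientation: [-179.9, 0.0, -86.2]
force: [-0.8, -1.6, 4.9]
opening: 0.0141
gripper_force: 30.0
```

```bash
python3 g.py
```

```text
clk 21.6667 pos [0.432 0.11  0.097] [-179.87    0.02  -86.24] F [-0.8 -1.6  4.9] open 0.0141 gf 30.0
```

Request:
play_rows(
  commands=[
    [[0, 0, 0, 0, 0, 0, 3], [0, 0, 0, 0, 0, 0, 3], [0, 0, 0, 0, 0, 0, 3], [0, 0, 0, 0, 0, 0, 3]],
  ],
)

```text
clock: 22.0
tool_pos: [0.4307, 0.1102, 0.0954]
orientation: [-179.9, 0.0, -86.3]
force: [0.5, -0.0, 0.0]
opening: 0.0287
gripper_force: 0.0
```

Request:
play_rows(
  commands=[
    [[0, 0, 0, 0, 0, -3, 3], [0, 0, 0, 0, 0, -7, 3], [0, 0, 0, 0, 0, -11, 3], [0, 0, 0, 4, 0, -13, 3], [0, 0, 0, 8, 0, -13, 3], [0, 0, 0, 12, 0, -13, 3], [0, 0, 0, 16, 0, -13, 3], [0, 0, 0, 20, 0, -13, 3]],
  ],
)

```text
clock: 22.67
tool_pos: [0.4431, -0.0912, 0.2256]
orientation: [-179.9, 0.0, -86.2]
force: [1.3, -0.0, -0.9]
opening: 0.0302
gripper_force: 0.0
```

Request:
play_rows(
  commands=[
    [[0, 0, 0, 4, 0, 0, 3], [0, 0, 0, 8, 0, 0, 3], [0, 0, 0, 12, 0, 0, 3], [0, 0, 0, 15, 0, 0, 3], [0, 0, 0, 15, 0, 0, 3], [0, 0, 0, 15, 0, 0, 3]],
  ],
)

```text
clock: 23.17
tool_pos: [0.4526, -0.2408, 0.2244]
orientation: [179.9, 0.0, -86.5]
force: [0.3, 0.6, -0.1]
opening: 0.0298
gripper_force: 0.0
```

```bash
python3 g.py
python3 - <<'E'
from fit import *
S={n:snap(n) for n in("side","top")}
ov={n:S[n]["color"][:,:,::-1].copy() for n in S}
B=[(.14,.114,-.084),(.15,.126,-.028),(.236,.13,.028),(.182,.118,.084)]
for n in S: overlay(ov[n],S[n],[box(x-.007,x+.007,-L/2,L/2,.02,.02+h) for L,h,x in B],lambda P:P@rz(.0674).T+[.5138,.116,0])
a=cv2.resize(ov["side"][200:400,230:460],(460,400),interpolation=cv2.INTER_CUBIC); b=cv2.resize(ov["top"][160:360,150:310],(320,400),interpolation=cv2.INTER_CUBIC)
cv2.imwrite("pics/end.png",np.hstack([a,b]))
E
```

```text
clk 23.1667 pos [ 0.453 -0.241  0.224] [179.94   0.01 -86.48] F [ 0.3  0.6 -0.1] open 0.0298 gf 0.0
```

View pics/end.png

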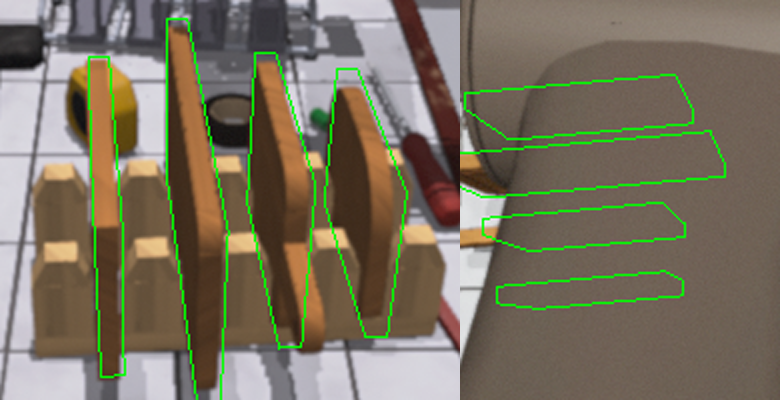

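Request:
play_rows(
  commands=[
    [[0, 0, 0, 4, 0, 0, 3], [0, 0, 0, 8, 0, 0, 3], [0, 0, 0, 12, 0, 0, 3], [0, 0, 0, 16, 0, 0, 3], [0, 0, 0, 20, 0, 0, 3], [0, 0, 0, 24, 0, 0, 3], [0, 0, 0, 28, 0, 0, 3], [0, 0, 0, 32, 0, 0, 3]],
  ],
)

```text
clock: 23.93
tool_pos: [0.4749, -0.5589, 0.2252]
orientation: [-180.0, -0.0, -86.1]
force: [1.7, 0.6, 0.3]
opening: 0.03
gripper_force: 0.0
```

```bash
python3 g.py
python3 - <<'E'
from fit import *
S={n:snap(n) for n in("side","top")}
P=atz(S["side"],418,359,.02); print("round near bottom in rack",rz(-.0674)@(P-[.5138,.116,0]))
ov={n:S[n]["color"][:,:,::-1].copy() for n in S}
B=[(.14,.114,-.084),(.15,.126,-.028),(.236,.13,.028),(.182,.118,.084)]
for n in S: overlay(ov[n],S[n],[box(x-.007,x+.007,-L/2,L/2,.02,.02+h) for L,h,x in B],lambda P:P@rz(.0674).T+[.5138,.116,0])
b=cv2.resize(ov["top"][160:350,130:310],None,fx=3.1,fy=3.1,interpolation=cv2.INTER_CUBIC)
cv2.imwrite("pics/end2.png",b)
E
```

```text
clk 23.9333 pos [ 0.475 -0.559  0.225] [-179.98   -0.01  -86.14] F [1.7 0.6 0.3] open 0.03 gf 0.0
round near bottom in rack [-0.0881  0.0537  0.02  ]
```

View pics/end2.png

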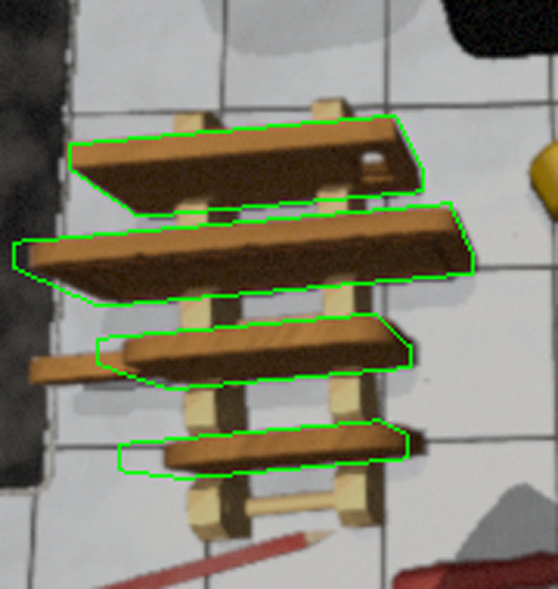

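The networks' pictures are used up; the round board looks shifted toward -y, so I measure the shift numerically by silhouette.

```bash
cat > e.py <<'E'
from fit import *
S={n:snap(n) for n in("side","top")}
hs={n:cv2.cvtColor(s["color"],cv2.COLOR_RGB2HSV) for n,s in S.items()}
M={n:((h[...,0]>5)&(h[...,0]<17)&(h[...,1]>135)).astype(np.uint8) for n,h in hs.items()}
def prof(L,h,r,hd=0):
    p=[(-L/2,0),(L/2,0)]
    for a in np.linspace(0,90,10): p.append((L/2-r+r*np.cos(np.radians(a)),h-r+r*np.sin(np.radians(a))))
    for a in np.linspace(90,180,10): p.append((-L/2+r+r*np.cos(np.radians(a)),h-r+r*np.sin(np.radians(a))))
    q=[np.array([[x,y,z+.02] for y,z in p for x in(-.007,.007)])]
    if hd: q.append(box(-.007,.007,0,.143,.02+.046,.02+.08))
    return q
B={"round":(prof(.14,.114,.045),-.084),"paddle":(prof(.15,.126,.02,1),-.028),"groove":(prof(.236,.13,.012),.028),"bar":(prof(.182,.118,.001),.084)}
def ren(k,s,dx,dy,dyaw):
    m=np.zeros((480,640),np.uint8)
    for P in B[k][0]: fill(m,s,((P@rz(dyaw).T)+[B[k][1]+dx,dy,0])@rz(.0674).T+[.5138,.116,0])
    return m
for k in B:
    W={n:cv2.dilate(sum(ren(k,S[n],0,d,0) for d in(-.02,0,.02)).clip(0,1),np.ones((3,3))) for n in S}
    for j in B:
        if j!=k:
            for n in S: W[n]&=1-cv2.dilate(ren(j,S[n],0,0,0),np.ones((3,3)))
    for n in S:
        c=[]
        for dy in np.arange(-.03,.031,.002):
            m=[]
            for dx in(-.002,0,.002,.004):
                r=ren(k,S[n],dx,dy,0)&W[n]; t=M[n]&W[n]; m.append((r&t).sum()/((r|t).sum()))
            c.append(max(m))
        i=int(np.argmax(c)); print(k,n,"dy",round(-.03+.002*i,3),"iou",round(c[i],3),"at0",round(c[15],3))
for r in (298,300,302,304): 
    q=np.where(M["top"][r,150:290])[0]+150; print("top row",r,q.min() if len(q) else None,q.max() if len(q) else None)
for d in(-.02,-.01,0): 
    r=ren("round",S["top"],0,d,0); q=np.where(r)[1]; print(d,"cols",q.min(),q.max())
E
python3 e.py
```

```text
round side dy -0.022 iou 0.672 at0 0.654
round top dy -0.014 iou 0.716 at0 0.683
paddle side dy -0.02 iou 0.729 at0 0.7
paddle top dy -0.004 iou 0.696 at0 0.694
groove side dy -0.014 iou 0.746 at0 0.725
groove top dy -0.002 iou 0.736 at0 0.735
bar side dy 0.0 iou 0.834 at0 0.834
bar top dy 0.0 iou 0.738 at0 0.738
top row 298 232 259
top row 300 198 263
top row 302 191 264
top row 304 184 264
-0.02 cols 187 272
-0.01 cols 181 267
0 cols 175 261
```

Round sits ~14 mm off-centre toward -y (within tolerance, but thin margin); I'll regrasp and slide it.

Request:
play_rows(
  commands=[
    [[0, 0, 0, -4, 0.7, 0, 3], [0, 0, 0, -8, 1.4, 0, 3], [0, 0, 0, -12, 2.2, 0, 3], [0, 0, 0, -16, 3, 0, 3], [0, 0, 0, -20, 3.6, 0, 3], [0, 0, 0, -24, 4.3, 0, 3], [0, 0, 0, -28, 5, 0, 3], [0, 0, 0, -32, 5.7, 0, 3]],
  ],
)

```text
clock: 24.8
tool_pos: [0.395, -0.2399, 0.2254]
orientation: [-179.9, -0.0, -86.1]
force: [1.7, 1.4, 0.5]
opening: 0.0302
gripper_force: 0.0
```

Request:
play_rows(
  commands=[
    [[0, 0, 0, -4, 0.4, 0, 3], [0, 0, 0, -8, 0.8, 0, 3], [0, 0, 0, -12, 1.2, 0, 3], [0, 0, 0, -16, 1.6, 0, 3], [0, 0, 0, -20, 2, 0, 3], [0, 0, 0, -24, 2.4, 0, 3], [0, 0, 0, -28, 2.8, 0, 3], [0, 0, 0, -32, 3.2, 0, 3]],
  ],
)

```text
clock: 25.47
tool_pos: [0.3414, 0.0764, 0.2256]
orientation: [-179.8, 0.1, -86.1]
force: [1.9, -0.2, 0.5]
opening: 0.0303
gripper_force: 0.0
```

```bash
python3 g.py .431 .1 .22 -86.1
```

```text
clk 25.4667 pos [0.341 0.076 0.226] [-179.85    0.14  -86.11] F [ 1.9 -0.2  0.5] open 0.0303 gf 0.0
[-0.003  0.003 -0.   ] [-1.74 -9.1   0.59]
```

Request:
play_rows(
  commands=[
    [[0, 0, 0, -0.7, -4, 0, 3], [0, 0, 0, -1.4, -8, 0, 3], [0, 0, 0, -1.7, -9.1, 0, 3], [0, 0, 0, -1.7, -9.1, 0, 3], [0, 0, 0, -1.7, -9.1, 0, 3], [0, 0, 0, -1.7, -9.1, 0, 3]],
  ],
)

```text
clock: 25.97
tool_pos: [0.4318, 0.0971, 0.225]
orientation: [180.0, 0.0, -86.2]
force: [-0.9, -0.9, -0.2]
opening: 0.0302
gripper_force: 0.0
```

```bash
python3 g.py .431 .1 .096 -86.1
```

```text
clk 25.9667 pos [0.432 0.097 0.225] [180.     0.02 -86.22] F [-0.9 -0.9 -0.2] open 0.0302 gf 0.0
[ 0.     0.    -0.002] [-0.29  0.06 12.9 ]
```

Request:
play_rows(
  commands=[
    [[0, 0, 0, 0, 0, 4, 3], [0, 0, 0, 0, 0, 8, 3], [0, 0, 0, 0, 0, 11, 3], [0, 0, 0, 0, 0, 12.9, 3], [0, 0, 0, 0, 0, 12.9, 3], [0, 0, 0, 0, 0, 12.9, 3]],
  ],
)

```text
clock: 26.47
tool_pos: [0.4323, 0.0964, 0.0963]
orientation: [180.0, -0.0, -86.3]
force: [0.9, 0.1, 1.0]
opening: 0.0304
gripper_force: 0.0
```

Request:
play_rows(
  commands=[
    [[0, 0, 0, 0, 0, 0, 0.5], [0, 0, 0, 0, 0, 0, 0.5], [0, 0, 0, 0, 0, 0, 0.5], [0, 0, 0, 0, 0, 0, 0.5], [0, 0, 0, 0, 0, 0, 0.5], [0, 0, 0, 0, 0, 0, 0.5]],
  ],
)

```text
clock: 26.97
tool_pos: [0.434, 0.0976, 0.0973]
orientation: [-179.9, 0.1, -86.3]
force: [-2.1, 0.4, 7.3]
opening: 0.014
gripper_force: 30.0
```

Request:
play_rows(
  commands=[
    [[0, 0, 0, 0, 0, -0.4, 0.5], [0, 0, 0, -0.3, 0, -0.7, 0.5], [0, 0, 0, -0.8, 0, -0.7, 0.5], [0, 0, 0, -1.3, 0, -0.7, 0.5], [0, 0, 0, -1.3, 0, -0.3, 0.5], [0, 0, 0, -1.3, 0, 0, 0.5], [0, 0, 0, -1.3, 0, 0.1, 0.5], [0, 0, 0, -1.3, 0, 0.1, 0.5]],
  ],
)

```text
clock: 27.63
tool_pos: [0.4333, 0.1108, 0.097]
orientation: [-179.9, 0.0, -86.2]
force: [-9.0, 0.7, 29.4]
opening: 0.0141
gripper_force: 30.1
```

Request:
play_rows(
  commands=[
    [[0, 0, 0, 0, 0, 0, 3], [0, 0, 0, 0, 0, 0, 3], [0, 0, 0, 0, 0, 0, 3], [0, 0, 0, 0, 0, 0, 3]],
  ],
)

```text
clock: 27.97
tool_pos: [0.432, 0.11, 0.0944]
orientation: [180.0, -0.0, -86.3]
force: [-0.5, 0.1, -0.2]
opening: 0.0291
gripper_force: 0.0
```

Request:
play_rows(
  commands=[
    [[0, 0, 0, 0, 0, -3, 3], [0, 0, 0, 0, 0, -7, 3], [0, 0, 0, 0, 0, -11, 3], [0, 0, 0, 4, 0, -13, 3], [0, 0, 0, 8, 0, -13, 3], [0, 0, 0, 12, 0, -13, 3], [0, 0, 0, 16, 0, -13, 3], [0, 0, 0, 20, 0, -13, 3]],
  ],
)

```text
clock: 28.63
tool_pos: [0.4448, -0.0912, 0.2249]
orientation: [-180.0, 0.0, -86.2]
force: [1.8, 0.5, -0.3]
opening: 0.0297
gripper_force: 0.0
```

Request:
play_rows(
  commands=[
    [[0, 0, 0, 4, 0, 0, 3], [0, 0, 0, 8, 0, 0, 3], [0, 0, 0, 12, 0, 0, 3], [0, 0, 0, 16, 0, 0, 3], [0, 0, 0, 20, 0, 0, 3], [0, 0, 0, 24, 0, 0, 3], [0, 0, 0, 28, 0, 0, 3], [0, 0, 0, 32, 0, 0, 3]],
  ],
)

```text
clock: 29.3
tool_pos: [0.4655, -0.4109, 0.2241]
orientation: [179.9, 0.0, -86.3]
force: [2.3, 0.8, 0.6]
opening: 0.03
gripper_force: 0.0
```

Request:
play_rows(
  commands=[
    [[0, 0, 0, 4, 0, 0, 3], [0, 0, 0, 8, 0, 0, 3], [0, 0, 0, 12, 0, 0, 3], [0, 0, 0, 14, 0, 0, 3], [0, 0, 0, 14, 0, 0, 3], [0, 0, 0, 14, 0, 0, 3]],
  ],
)

```text
clock: 29.8
tool_pos: [0.4743, -0.5495, 0.2225]
orientation: [179.9, 0.1, -86.4]
force: [0.2, 1.0, 0.3]
opening: 0.03
gripper_force: 0.0
```

```bash
python3 g.py; python3 e.py
```

```text
clk 29.8 pos [ 0.474 -0.55   0.223] [179.87   0.12 -86.4 ] F [0.2 1.  0.3] open 0.03 gf 0.0
round side dy 0.004 iou 0.684 at0 0.672
round top dy -0.002 iou 0.729 at0 0.729
paddle side dy -0.02 iou 0.724 at0 0.693
paddle top dy -0.004 iou 0.703 at0 0.701
groove side dy -0.014 iou 0.752 at0 0.731
groove top dy -0.002 iou 0.736 at0 0.734
bar side dy 0.0 iou 0.833 at0 0.833
bar top dy 0.0 iou 0.734 at0 0.734
top row 298 207 253
top row 300 192 257
top row 302 185 258
top row 304 176 257
-0.02 cols 187 272
-0.01 cols 181 267
0 cols 175 261
```

Run:
```python
from fit import *
s=snap("top"); h=cv2.cvtColor(s["color"],cv2.COLOR_RGB2HSV); M=(h[...,0]>5)&(h[...,0]<17)&(h[...,1]>135)
for r in(276,278,280): q=np.where(M[r,130:300])[0]+130; print(r,q.min(),q.max())
for d in(-.02,-.01,0): print(d,px(s,np.array([[-.028+x,.143+d,z] for x in(-.007,.007) for z in(.066,.1)])@rz(.0674).T+[.5138,.116,0]).round(1).tolist(), px(s,np.array([[-.028-.007,-.075+d,z] for z in(.1,.13)])@rz(.0674).T+[.5138,.116,0]).round(1).tolist())
```

```text
276 142 261
278 140 249
280 140 229
-0.02 [[150.7, 284.8], [143.4, 282.8], [150.6, 277.2], [143.3, 274.9]] [[267.2, 271.6], [265.1, 269.3]]
-0.01 [[145.3, 285.3], [137.7, 283.3], [145.1, 277.7], [137.6, 275.4]] [[261.6, 272.1], [259.2, 269.8]]
0 [[139.8, 285.7], [132.0, 283.8], [139.7, 278.2], [131.9, 275.9]] [[255.9, 272.7], [253.3, 270.4]]
```

```bash
python3 -c "
from plant import ctrl
print(ctrl.close_job())"
```

```text
the job is handed in; nothing more can be done
None
```

The job is handed in: all four boards stand in the new rack in their old order from front to back (round, paddle, groove, bar), pushed down to the slot floors and near the centre line. The paddle is about 1 cm off it, within the 25 mm allowed; the verdict was not reported back.

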